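# Refit the selector knob of a desk speaker and hold it pressed

## Task

The selector knob has been pulled off the wireless desk speaker for cleaning. Put it back on its shaft, with the flat in the knob's bore matched to the flat of the shaft and pushed all the way on, turn it until its pointer line stands at the long bar on the speaker, and press it right in to start pairing. Finish while still holding it pressed in: do not let go, and leave the other things on the desk where they are.

Things in the scene. Friction and masses are not known exactly. Their poses are not given: they have to be found in the camera images.
- knob: loose fluted aluminium knob, 40 mm across, 30 mm high, about 60 g, right way up. Origin: centre of its underside, z up. A dark pointer line on the top runs from near the middle to the rim and down the side, towards its -x. Blind D bore from below: 14 mm deep, 15 mm across, its flat 2.5 mm from the axis on the pointer line's side (-x). On the shaft it has up to 0.2 rad of turning play each way
- shaft_tip (a point): centre of the tip of the speaker's bare brass selector shaft, z up. D-shaft, 14 mm diameter, one flat 2.2 mm from the axis that faces the point's -x; its end is chamfered; it stands 20 mm above the top panel. With the knob fully on, the tip meets the end of the bore, 14 mm above the knob's underside, which is then 6 mm above the panel (2 mm when pushed in). Sprung: see selector_push
- selector_turn (a joint): turn of the shaft about its upright axis (rad; the knob's pointer, not this, must be at the bar), 0 when its flat faces the long bar (speaker's -x), positive counter-clockwise from above, stops at +-1.6; it stays where it is left (0.025 N m of friction). It starts 0.5 to 1.1 counter-clockwise of the bar
- selector_push (a joint): how far the sprung shaft is pushed down (m): 0 at rest, 0.004 right in (hard stop). It takes 4 N to start moving and 10 N at the stop, and comes up again when let go.
- speaker: flat wireless desk speaker, fixed, 200 (x) x 220 (y) x 48 mm high, black top panel in an aluminium shell; origin: centre of its underside; -x is its front. The selector shaft stands at x = -45 mm, y = 0 on it; the round cloth loudspeaker is behind the shaft. Short ticks ring the shaft every 30 degrees; nothing within 60 mm of the shaft rises more than 4 mm above the panel
- mark (a point): middle of the long bar printed on the speaker's top panel, 32 mm in front (speaker's -x) of the shaft's axis: where the knob's pointer line must stand at the end
- eraser: bystander: eraser in a card sleeve, 20 x 44 x 12 mm, origin at the centre of its underside
- sticky_notes: bystander: block of sticky notes, 75 x 75 x 20 mm, origin at the centre of its underside
- stapler: bystander: black stapler, 36 x 153 x 56 mm, origin at the centre of its underside

How it is judged:
By the outcome, as a careful person would: the job done as asked, in the order asked, and still so for the second after the job is handed in, while the arm keeps its last pose, push and grip.
It also fails if it takes over 42 s, if anything falls off the work surface, if the arm or the gripper's body presses on something with over 40 N, if the wrist force passes 120 N, or if a joint passes its speed limit or range.

## Robot

A 6-joint arm with a two-finger parallel gripper is mounted at the origin on a cart in front of the work surface, level with it; the furniture and walls round the work are solid. World frame = base frame: x ahead of the robot, y to its left, z up, the work surface at z = 0. Lengths are in m, angles in rad, forces in N, time in s.
With the tool pointing down it reaches from about 0.375 to 0.9 m from the base axis. Payload 3.1 kg.
Tool frame: the origin (TCP) lies on the centre line of the jaws, within the pads' length; the fingertips stand 11 mm ahead of it and the grasp point (between the pads) lies 8 mm behind it; x points along the fingers, y is the direction in which the jaws open and shut, and the axes are right-handed (so a half turn about x gives the same grasp; the last joint's range is limited). The gripper opens to 87 mm and grips with 3 to 60 N. Pads are 19 mm wide; open, the fingers measure 117 mm over their backs; the gripper's body (75 mm by 190 mm) begins 51 mm behind the grasp point.
Start: joints at [-1.393, 0.527, 1.433, -0, 1.181, -0.178], TCP at [0.218, -0.586, 0.234] pointing down, gripper open.
Joint ranges: [-3.08, 3.08], [-0.75, 2.2], [0.22, 2.44], [-1.43, 4.57], [0, 2.65], [-2.85, 2.85]. Speed limits (rad/s): [2.79, 2.79, 3.14, 3.14, 3.14, 3.14].

## Interface

Orientations are given as a unit quaternion [x, y, z, w].
In Python, from rig import robot, camera, camera_info gives the robot as it stands.
- The arm moves only by the shell command python3 -m inch 'ROWS' [FORCE]. ROWS is JSON, a list that holds one entry, the list of rows, each a list of 5 numbers: the shift along the tool's x, y, z in cm, then the turn about the tool's x in rad, then the opening, from 0 (shut) to 1 (fully open). A call has 1 to 8 rows; each row shifts and turns the pose as measured when the row begins, along the tool's axes as they then stand; what a row does not reach is not made up. A row lasts 1/12 s, in which the tool goes at most 41.7 mm and 7.16 degrees, less where a joint would pass 70% of its speed; a pose out of reach is approached as far as the arm can. A call with a gripper value outside its range is refused whole. The fingers move at their own pace and stop on an object; FORCE is the grip in N (left out, the last holds). Time passes only in rows, so rows that do not move let the fingers close. It gives the time, the measured TCP pose, the force and the opening at its end, in the units of the state.
- robot.get_obs(): the state, without advancing time (a new reading comes with each control period).
- camera(name): name is "scene" or "top" or "wrist"; returns the picture (480x640x3 uint8, red, green, blue); there is no depth.
- camera_info(name): a dict with "camera_matrix" (3x3 intrinsics, pixels), "rvec" (rotation vector, rad) and "tvec" (3), from world to camera coordinates, as OpenCV has them. Camera axes: x right, y down, z forward; pixel columns grow to the right and rows downward; lengths in m; the calibration is good to about 2 mm. A picture is of the moment at which its call begins: read the wrist's pose just before it. camera_info takes no time and is no camera call; for the wrist camera it gives the pose at the moment of the call.
- robot.hand_in(): hands the job in, once; it reports no verdict.
The state is a dict: "time": time; "q": joint angles; "joint_velocities": joint speeds; "joint_torque": joint torques, N m; "position": TCP position; "tool_rot": TCP orientation; "ft_force": force on the tool from outside, world axes, zero at the start; "moment": the same for the moment, N m; "grip_width": finger opening in m.
Only numpy, scipy, OpenCV 4.12 (cv2) and the standard library are available. Lean on these libraries where they do the work, as an engineer would, in place of code of your own. Each camera call takes 0.05 s, during which the arm holds its last target. There are 200 camera calls.

## Working session

There is one attempt and no reset: what is moved stays moved. The work goes in short steps, Python scripts to look and compute and a shell command to move; the robot and the scene stay as the last step left them, time stands still between calls to the robot, and variables do not carry over. Pictures are saved under pics/ and viewed, about 8 in all and at most 12, crops included, and the job is handed in when it is done.

```bash
mkdir -p pics; ls; cat > h.py <<'E'
import numpy as np, cv2
from rig import robot, camera, camera_info
from scipy.spatial.transform import Rotation as R
def snap(name,fn,crop=None,scale=1):
    im=camera(name)[:,:,::-1].copy(); cv2.imwrite('pics/full_'+fn,im)
    if crop: x0,y0,x1,y1=crop; im=im[y0:y1,x0:x1]
    if scale!=1: im=cv2.resize(im,None,fx=scale,fy=scale,interpolation=cv2.INTER_CUBIC)
    cv2.imwrite('pics/'+fn,im)
def ray(ci,uv,z):
    K=np.array(ci['camera_matrix']);Rm=cv2.Rodrigues(np.array(ci['rvec'],float))[0];t=np.array(ci['tvec'],float).ravel()
    c=-Rm.T@t; d=Rm.T@np.linalg.inv(K)@np.array([uv[0],uv[1],1.])
    return c+d*(z-c[2])/d[2]
def proj(ci,p):
    return cv2.projectPoints(np.atleast_2d(np.array(p,float)),np.array(ci['rvec'],float),np.array(ci['tvec'],float),np.array(ci['camera_matrix'],float),None)[0][:,0]
def totool(p):
    "cm shift in tool axes to bring TCP to world p"
    o=robot.get_obs(); r=R.from_quat(o['tool_rot']); return np.round(r.inv().apply(np.array(p)-o['position'])*100,2)
def ax():
    o=robot.get_obs(); return np.round(R.from_quat(o['tool_rot']).as_matrix(),3)
E
python3 - <<'E'
from h import *
snap('top','a.png'); snap('scene','b.png')
print(robot.get_obs()); print(ax())
E
```

```text
pics
{'time': 0.1, 'q': array([-1.39353181e+00,  5.28349631e-01,  1.43377282e+00,  3.80412153e-06,
        1.18139289e+00, -1.78471986e-01]), 'joint_velocities': array([-0.00056269, -0.00152542, -0.0029597 ,  0.00024013,  0.00121155,
       -0.00121709]), 'joint_torque': array([-1.65735300e-04, -4.40986705e+01, -1.77150160e+01,  6.35547610e-02,
        5.34051040e-02, -4.98426891e-05]), 'position': array([ 0.21760688, -0.58521766,  0.23268438]), 'tool_rot': array([ 0.69595225,  0.12578893, -0.69594895,  0.12442939]), 'ft_force': array([-0.18439617, -0.22112697,  0.4842295 ]), 'moment': array([ 0.00358895, -0.07908996,  0.0198175 ]), 'grip_width': 0.08689587927327161}
[[-0.     0.348 -0.937]
 [ 0.002 -0.937 -0.348]
 [-1.    -0.002 -0.   ]]
```

View pics/a.png

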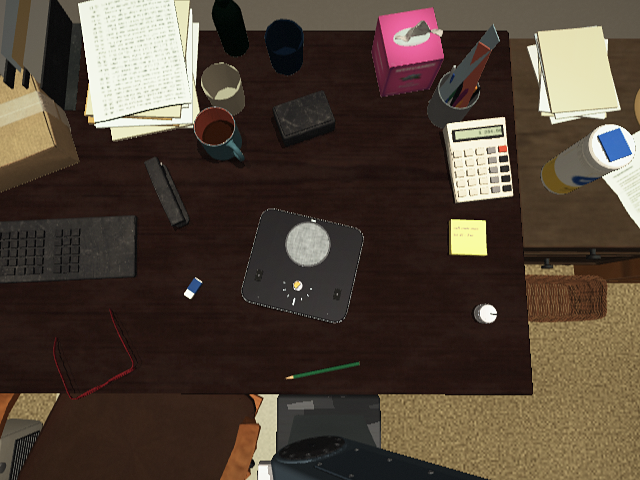

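View pics/b.png

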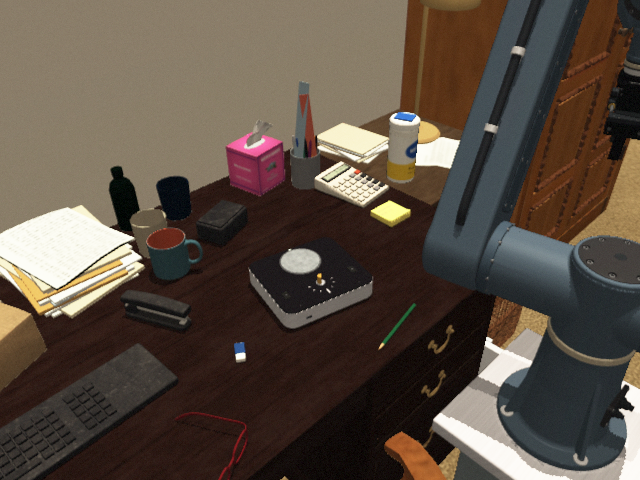

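The top view shows the knob at about (486,314) with its pointer to the right, and the shaft at about (297,286) with the long bar at (293,301). I'll enlarge both.

```bash
python3 - <<'E'
from h import *
im=cv2.imread('pics/full_a.png')
a=cv2.resize(im[266:326,268:328],(400,400),interpolation=cv2.INTER_CUBIC)
b=cv2.resize(im[294:334,466:506],(400,400),interpolation=cv2.INTER_CUBIC)
cv2.imwrite('pics/c.png',np.hstack([a,b]))
ci=camera_info('top')
k=ray(ci,(486,314),.03);s=ray(ci,(297,286),.068);m=ray(ci,(293,301),.048)
print(k,s,m,-np.linalg.inv(cv2.Rodrigues(ci['rvec'])[0])@ci['tvec'], ci['camera_matrix'])
print(totool(k))
E
```

```text
[ 0.45111803 -0.30793436  0.03      ] [0.50512231 0.0786969  0.068     ] [0.4760379  0.08741086 0.048     ] [0.45121556 0.03907193 0.95469632] [[445.0289844    0.         315.52086184]
 [  0.         445.0289844  245.96649243]
 [  0.           0.           1.        ]]
[ 20.31 -17.82 -31.54]
```

View pics/c.png

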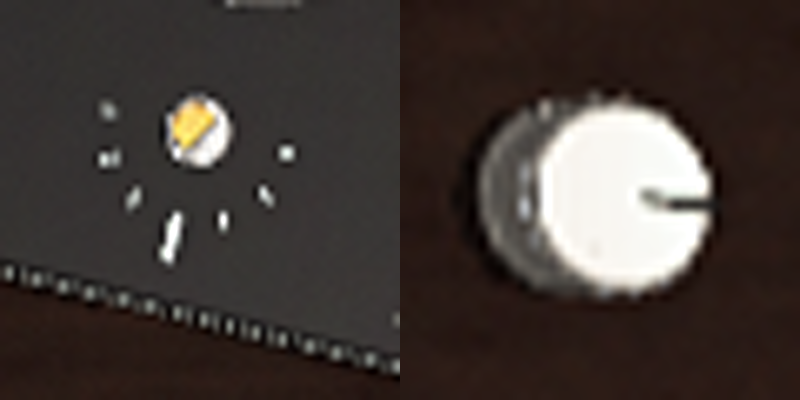

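```bash
python3 -m inch '[[[0.5,-2,-3.5,0,1],[0.5,-2,-3.5,0,1],[0.5,-2,-3.5,0,1],[0.5,-2,-3.5,0,1],[0.5,-2,-3.5,0,1],[0.5,-2,-3.5,0,1],[0.5,-2,-3.5,0,1],[0.5,-2,-3.5,0,1]]]'
python3 -m inch '[[[0.5,-1,-2,0,1],[0,0,0,-0.125,1],[0,0,0,-0.125,1],[0,0,0,-0.125,1],[0,0,0,-0.125,1],[0,0,0,-0.125,1],[0,0,0,-0.125,1],[0,0,0,-0.125,1]]]'
python3 - <<'E'
from h import *
snap('wrist','d.png')
ci=camera_info('wrist');o=robot.get_obs()
Rm=cv2.Rodrigues(ci['rvec'])[0]
print(o['time'],o['q'],o['position'],ax(),'cam',-Rm.T@np.array(ci['tvec']).ravel(),Rm,ci['camera_matrix'])
k=ray(camera_info('top'),(488.5,313.7),.03); print(k,totool(k), proj(ci,k))
E
```

```text
time: 0.77
position: [0.4248, -0.34, 0.188]
tool_rot: [-0.696, -0.118, 0.698, -0.12]
ft_force: [0.5, -0.9, -0.7]
grip_width: 0.0873
time: 1.43
position: [0.4444, -0.309, 0.1779]
tool_rot: [-0.578, -0.409, 0.581, -0.401]
ft_force: [-0.7, -0.5, -0.2]
grip_width: 0.0873
1.4833 [-0.81342901  0.49513962  1.69118504 -0.00203601  0.96768169 -0.46557558] [ 0.44418558 -0.30896162  0.17782099] [[-0.01   0.94  -0.34 ]
 [ 0.008 -0.34  -0.94 ]
 [-1.    -0.012 -0.004]] cam [ 0.47088036 -0.23881241  0.32796413] [[ 0.93989227 -0.34128714 -0.01120774]
 [-0.32561811 -0.90565887  0.27157847]
 [-0.10283663 -0.25160506 -0.96235104]] [[345.47460941   0.         320.58842919]
 [  0.         345.47460941 239.93063845]
 [  0.           0.           1.        ]]
[ 0.45174085 -0.31309138  0.03      ] [14.77  1.03  0.19] [[332.61459976 231.59498618]]
```

View pics/d.png

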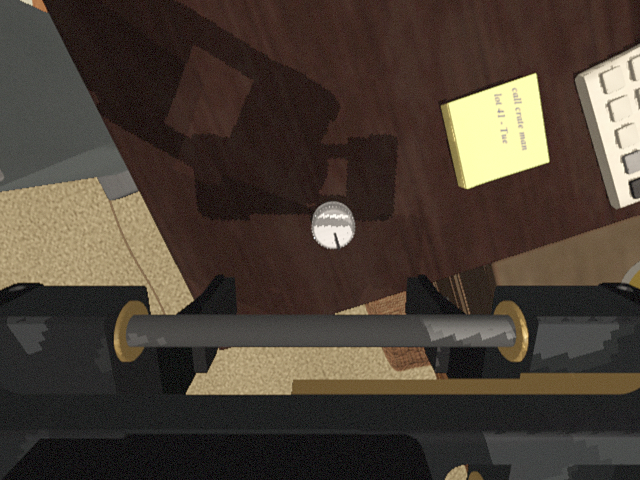

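The wrist view shows the knob at about (334,228) with its pointer at about (337,242). I'll enlarge it.

```bash
python3 - <<'E'
from h import *
im=cv2.imread('pics/full_d.png')
cv2.imwrite('pics/e.png',cv2.resize(im[195:255,304:364],(600,600),interpolation=cv2.INTER_CUBIC))
E
```

```text
(no output)
```

View pics/e.png

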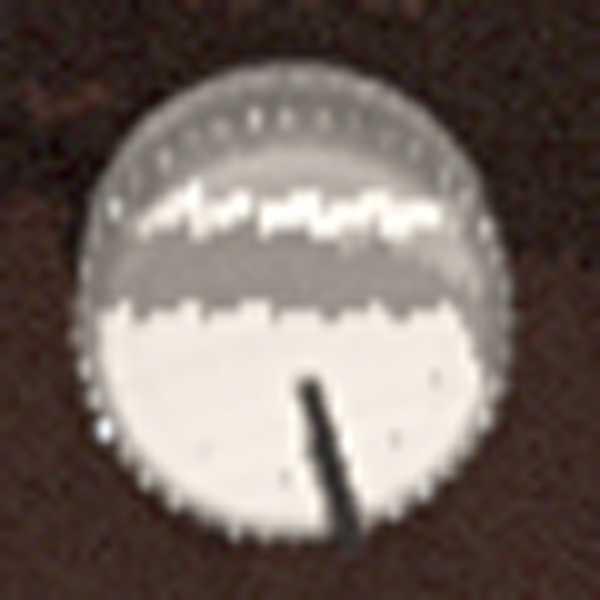

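```bash
python3 - <<'E'
from h import *
ci=camera_info('wrist')
k=ray(ci,(333.6-.45,229-.45),.03); p1=ray(ci,(334.7-.45,233-.45),.03); p2=ray(ci,(338.4-.45,248.5-.45),.03)
v=p2-p1; print(k,np.linalg.norm(p2-k),'ptr deg',np.degrees(np.arctan2(v[1],v[0])), np.degrees(np.arctan2(*(p2-k)[1::-1])))
print(totool([k[0],k[1],.0165]))
m=ax(); print('tool y yaw',np.degrees(np.arctan2(m[1,1],m[0,1])))
E
```

```text
[ 0.45311504 -0.31062153  0.03      ] 0.018641166701905354 ptr deg -96.35601870686635 -95.97098516635646
[16.12  1.09 -0.08]
tool y yaw -19.885165113855443
```

```bash
python3 -m inch '[[[2.5,0.8,0,0,1],[3,0.3,-0.1,0,1],[3,0,0,0,1],[2.5,0,0,0,1],[0,0,0,0,1]]]'
python3 - <<'E'
from h import *
print(totool([.4531,-.3106,.0165]),ax())
E
```

```text
time: 1.9
position: [0.4566, -0.3134, 0.066]
tool_rot: [-0.58, -0.404, 0.582, -0.401]
ft_force: [0.2, -0.5, 0.0]
grip_width: 0.0871
[ 4.95 -0.41 -0.13] [[-0.004  0.936 -0.351]
 [ 0.002 -0.351 -0.936]
 [-1.    -0.004 -0.   ]]
```

```bash
python3 -m inch '[[[1.5,-0.3,-0.1,0,1],[1.5,-0.1,0,0,1],[1.3,0,0,0,1],[0.4,0,0,0,1],[0,0,0,0,1]]]'
python3 - <<'E'
from h import *
print(totool([.4531,-.3106,.0165]),ax())
E
```

```text
time: 2.32
position: [0.4538, -0.3118, 0.0194]
tool_rot: [-0.582, -0.401, 0.584, -0.399]
ft_force: [0.0, 0.8, 0.0]
grip_width: 0.0869
[ 0.29 -0.11 -0.09] [[-0.004  0.933 -0.36 ]
 [ 0.002 -0.36  -0.933]
 [-1.    -0.004 -0.   ]]
```

```bash
python3 -m inch '[[[0.3,-0.1,-0.1,0,1],[0,0,0,0,0.5],[0,0,0,0,0],[0,0,0,0,0],[0,0,0,0,0],[0,0,0,0,0],[0,0,0,0,0],[0,0,0,0,0]]]' 40
python3 -m inch '[[[0,0,0,0,0],[-3,0,0,0,0],[-3,0,0,0,0],[-3,0,0,0,0],[-3,0,0,0,0],[-2,0,0,0,0]]]'
python3 - <<'E'
from h import *
o=robot.get_obs()
s=ray(camera_info('top'),(297,286),.068); m=ray(camera_info('top'),(293,301),.048)
print(o['q'],o['position'],o['grip_width'],s,m,totool([s[0],s[1],.16]))
E
```

```text
time: 2.98
position: [0.4558, -0.3128, 0.0216]
tool_rot: [-0.583, -0.397, 0.584, -0.401]
ft_force: [-0.7, 0.3, -0.6]
grip_width: 0.0482
time: 3.48
position: [0.4517, -0.3088, 0.1595]
tool_rot: [-0.582, -0.404, 0.585, -0.394]
ft_force: [-0.2, -0.6, -0.1]
grip_width: 0.039
[-0.80311628  0.52966131  1.69050175 -0.0018416   0.93550472 -0.43108752] [ 0.45173186 -0.30882392  0.15946782] 0.038954494204648346 [0.50512231 0.0786969  0.068     ] [0.4760379  0.08741086 0.048     ] [  0.24  -9.07 -38.05]
```

```bash
python3 -m inch '[[[0,-1.5,-3.7,0,0],[0,-1.5,-3.7,0,0],[0,-1.5,-3.7,0,0],[0,-1.5,-3.7,0,0],[0,-1.5,-3.7,0,0],[0,-1.5,-3.7,0,0],[0,-1.5,-3.7,0,0],[0,-1.5,-3.7,0,0]]]'
python3 -m inch '[[[0,-1.5,-3.7,0,0],[0,0,0,0.12,0],[0,0,0,0.12,0],[0,0,0,0.12,0],[0,0,0,0.12,0],[0,0,0,0.12,0],[0,0,0,0.12,0],[0,0,0,0,0]]]'
python3 - <<'E'
from h import *
snap('wrist','f.png')
o=robot.get_obs();m=ax()
print(o['q'],o['position'],o['grip_width'],o['time'],m,'tool y yaw',np.degrees(np.arctan2(m[1,1],m[0,1])))
print(proj(camera_info('wrist'),[[0.505,.0787,.068],[.476,.0874,.048]]))
E
```

```text
time: 4.15
position: [0.4542, 0.0083, 0.1652]
tool_rot: [0.588, 0.389, -0.586, 0.399]
ft_force: [0.8, 0.0, -1.1]
grip_width: 0.0393
time: 4.82
position: [0.4483, 0.0629, 0.1641]
tool_rot: [0.69, 0.154, -0.689, 0.159]
ft_force: [0.8, 0.8, 0.0]
grip_width: 0.0393
[-0.10434208  0.41264075  1.92673612 -0.00878986  0.79801317  1.02117726] [0.44830699 0.06279597 0.16408966] 0.03865040165534056 4.8667 [[ 0.004  0.436 -0.9  ]
 [-0.007 -0.9   -0.436]
 [-1.     0.008 -0.   ]] tool y yaw -64.15238977940375
[[335.08985428 166.80544413]
 [307.0096386  194.49466429]]
```

View pics/f.png

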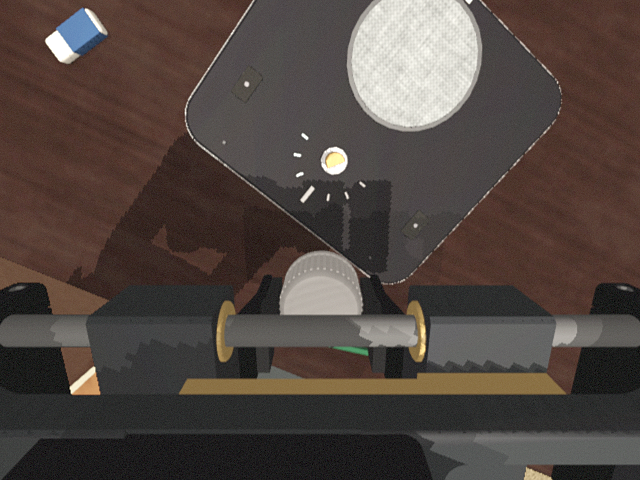

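The wrist view shows the shaft tip at about (334,160), the bar at about (307,194), and the held knob at about (321,285). Enlarging both.

```bash
python3 - <<'E'
from h import *
im=cv2.imread('pics/full_f.png')
a=cv2.resize(im[130:210,290:370],(480,480),interpolation=cv2.INTER_CUBIC)
b=cv2.resize(im[240:330,265:375],(319,261),interpolation=cv2.INTER_CUBIC)
b=cv2.copyMakeBorder(b,0,219,0,0,cv2.BORDER_CONSTANT)
cv2.imwrite('pics/g.png',np.hstack([a,b]))
E
```

```text
(no output)
```

View pics/g.png

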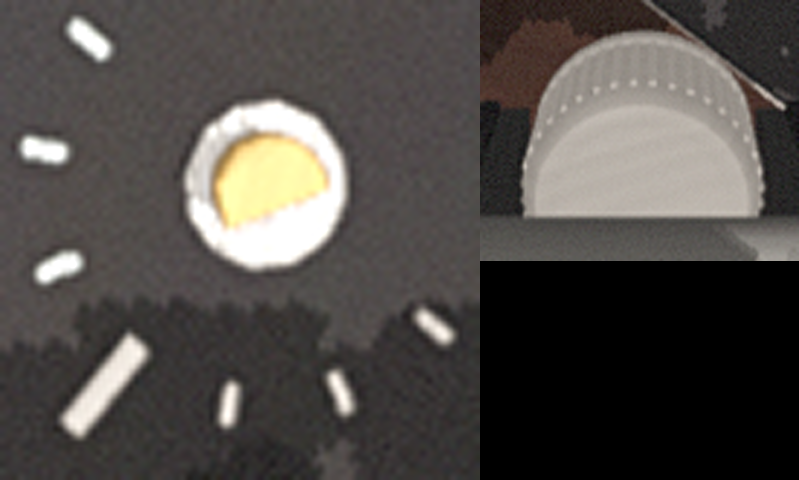

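```bash
python3 - <<'E'
from h import *
ci=camera_info('wrist');o=robot.get_obs();P=o['position'];T=R.from_quat(o['tool_rot'])
f=lambda x,y:(290+x/6-.42,130+y/6-.42)
s=ray(ci,f(273,191),.068)
c1,c2=[ray(ci,f(*q),.068) for q in((230,228),(330,188))]
ch=c2-c1; n=np.array([ch[1],-ch[0]]);n/=np.hypot(*n)
if n@((c1+c2)/2-s)[:2]<0:n=-n
print('shaft',s,'flat dist',n@((c1+c2)/2-s)[:2],'flat yaw',np.degrees(np.arctan2(n[1],n[0])))
b=ray(ci,f(105,386),.048); b1,b2=ray(ci,f(138,343),.048),ray(ci,f(72,428),.048)
v=b-s; w=b2-b1
print('bar',b,np.hypot(*v[:2]),'yaw',np.degrees(np.arctan2(v[1],v[0])),np.degrees(np.arctan2(w[1],w[0])))
print('collar',ray(ci,f(267,185),.05))
m=T.as_matrix(); print('ptr yaw now', -96.2+np.degrees(np.arctan2(m[1,1],m[0,1]))+np.degrees(np.arctan2(.36,.933)))
for h in (.007,.009,.011):
  zt=P[2]+h
  for nm,y,z in(('face',105,zt),('rim dots',83,zt),('under',30,zt-.03)):
    q=ray(ci,(265+(642-480)/2.9,240+y/2.9),z); print(h,nm,T.inv().apply(q-P)*1000)
E
```

```text
shaft [0.50829089 0.08034326 0.068     ] flat dist 0.0021012226409640416 flat yaw -132.79054072070068
bar [0.47643025 0.08754207 0.048     ] 0.03266379643880401 yaw 167.26800254465837 167.58847391183238
collar [0.50811199 0.08011315 0.05      ]
ptr yaw now -139.23751577717172
0.007 face [ -6.99884546  -0.44042904 -17.61278723]
0.007 rim dots [ -6.99785114  -0.43516913 -21.19631382]
0.007 under [ 23.00299751  -0.39735564 -20.07300624]
0.009 face [ -8.99869905  -0.44187619 -18.41920741]
0.009 rim dots [ -8.99771866  -0.43668992 -21.95256618]
0.009 under [ 21.00309718  -0.39905    -20.71100817]
0.011 face [-10.99855265  -0.44332335 -19.22562759]
0.011 rim dots [-10.99758617  -0.43821071 -22.70881854]
0.011 under [ 19.00319685  -0.40074436 -21.34901009]
```

```bash
python3 -m inch '[[[0,0,0,-0.1,0],[0,0,0,0,0]]]'
cat >> h.py <<'E'
def align(z,S=(.5083,.0803),off=(-.0004,-.0007),g=-21.1):
    o=robot.get_obs(); r=R.from_quat(o['tool_rot']); m=r.as_matrix()
    T=np.array([*S,z])-r.apply([0,*off]); 
    print('t',o['time'],'z',o['position'][2].round(4),'shift',totool(T),'ptr',(-96.2+np.degrees(np.arctan2(m[1,1],m[0,1]))-g).round(1),'tilt',m[:2,0].round(3),'F',o['ft_force'].round(1),'M',o['moment'].round(2),'w',o['grip_width'].round(4),'q6',o['q'][5].round(2))
E
python3 -c "
from h import *;align(.1)"
```

```text
time: 5.03
position: [0.448, 0.0628, 0.164]
tool_rot: [0.68, 0.193, -0.679, 0.198]
ft_force: [0.2, -0.3, -1.9]
grip_width: 0.0391Traceback (most recent call last):
  File "<string>", line 2, in <module>
    from h import *;align(.1)
                    ~~~~~^^^^
  File "h.py", line 23, in align
    print('t',o['time'],'z',o['position'][2].round(4),'shift',totool(T),'ptr',(-96.2+np.degrees(np.arctan2(m[1,1],m[0,1]))-g).round(1),'tilt',m[:2,0].round(3),'F',o['ft_force'].round(1),'M',o['moment'].round(2),'w',o['grip_width'].round(4),'q6',o['q'][5].round(2))
                                                                                                                                                                                                                       ^^^^^^^^^^^^^^^^^^^^^
AttributeError: 'float' object has no attribute 'round'
```

```bash
sed -i "s/o\['grip_width'\].round(4)/round(o['grip_width'],4)/" h.py
python3 -c "
from h import *;align(.1)"
```

```text
t 5.0333 z 0.164 shift [ 6.4   1.72 -5.98] ptr -133.0 tilt [ 0.003 -0.007] F [ 0.2 -0.3 -1.9] M [0.04 0.01 0.04] w 0.0391 q6 0.91
```

```bash
python3 -m inch '[[[1,0.8,-2.5,0,0],[1,0.8,-2.5,0,0],[2,0.1,-0.9,0,0],[2,0,0,0,0],[0,0,0,0,0],[0,0,0,0,0]]]'
python3 -c "
from h import *;align(.1)"
```

```text
time: 5.53
position: [0.51, 0.0796, 0.1025]
tool_rot: [0.681, 0.193, -0.678, 0.198]
ft_force: [-0.4, 0.1, 0.3]
grip_width: 0.0393
t 5.5333 z 0.1025 shift [ 0.25 -0.11  0.17] ptr -133.0 tilt [ 0.005 -0.007] F [-0.4  0.1  0.3] M [-0.05 -0.08  0.  ] w 0.0393 q6 0.96
```

```bash
python3 -m inch '[[[0.3,-0.1,0.17,0,0],[0.3,0,0,0,0],[0.3,0,0,0,0],[0,0,0,0,0]]]'
python3 -c "
from h import *;align(.088)"
```

```text
time: 5.87
position: [0.5073, 0.0791, 0.0952]
tool_rot: [0.681, 0.192, -0.678, 0.198]
ft_force: [0.2, 0.7, -0.7]
grip_width: 0.0395
t 5.8667 z 0.0952 shift [ 0.72 -0.02 -0.08] ptr -133.0 tilt [ 0.007 -0.007] F [ 0.2  0.7 -0.7] M [-0.02 -0.01  0.05] w 0.0395 q6 0.96
```

```bash
python3 -m inch '[[[0.25,0,-0.1,0,0],[0.25,0,-0.02,0,0],[0.25,0,0,0,0],[0.2,0,0,0,0]]]'
python3 -c "
from h import *;align(.08)"
```

```text
time: 6.2
position: [0.5088, 0.0795, 0.087]
tool_rot: [0.682, 0.192, -0.677, 0.199]
ft_force: [-2.3, -0.9, 0.4]
grip_width: 0.039
t 6.2 z 0.087 shift [ 0.69 -0.06  0.08] ptr -133.0 tilt [ 0.009 -0.007] F [-2.3 -0.9  0.4] M [-0.16  0.33 -0.  ] w 0.039 q6 0.96
```

```bash
python3 -m inch '[[[0.1,-0.05,0.08,0,0],[0.25,0,0,0,0],[0.25,0,0,0,0],[0.2,0,0,0,0]]]'
python3 -c "
from h import *;align(.08)"
```

```text
time: 6.53
position: [0.508, 0.0795, 0.0781]
tool_rot: [0.682, 0.192, -0.677, 0.199]
ft_force: [-0.2, -0.2, -0.8]
grip_width: 0.0394
t 6.5333 z 0.0781 shift [-0.19 -0.01  0.  ] ptr -133.0 tilt [ 0.01  -0.007] F [-0.2 -0.2 -0.8] M [-0.01 -0.05  0.04] w 0.0394 q6 0.96
```

```bash
python3 -m inch '[[[0.2,0,0,0,0],[0.15,0,0,0,0],[0.1,0,0,0,0],[0,0,0,0,0]]]'
python3 -c "
from h import *;align(.075)"
```

```text
time: 6.87
position: [0.5082, 0.0795, 0.0739]
tool_rot: [0.682, 0.192, -0.677, 0.199]
ft_force: [-1.2, 0.1, 7.2]
grip_width: 0.0389
t 6.8667 z 0.0739 shift [-0.11 -0.02  0.02] ptr -133.0 tilt [ 0.01  -0.007] F [-1.2  0.1  7.2] M [ 0.02  0.27 -0.01] w 0.0389 q6 0.96
```

```bash
python3 -m inch '[[[-0.12,0,0,0,0],[0,0,0,0.12,0],[0,0,0,0.12,0],[0,0,0,0.12,0],[0,0,0,0,0]]]'
python3 -c "
from h import *;align(.075)"
```

```text
time: 7.28
position: [0.5075, 0.0794, 0.0764]
tool_rot: [0.707, 0.062, -0.701, 0.068]
ft_force: [-0.6, -1.2, -0.4]
grip_width: 0.0393
t 7.2833 z 0.0764 shift [ 0.14 -0.03 -0.02] ptr -154.5 tilt [ 0.009 -0.008] F [-0.6 -1.2 -0.4] M [0.07 0.   0.06] w 0.0393 q6 1.34
```

```bash
python3 -m inch '[[[0.08,0,0,0,0],[0,0,0,0.12,0],[0,0,0,0.12,0],[0,0,0,0.12,0],[0,0,0,0.12,0],[0,0,0,0.12,0],[0,0,0,0,0]]]'
python3 -c "
from h import *;align(.075)"
```

```text
time: 7.87
position: [0.5075, 0.0799, 0.0763]
tool_rot: [0.695, -0.15, -0.688, -0.146]
ft_force: [-0.2, 0.9, 2.4]
grip_width: 0.0392
t 7.8667 z 0.0763 shift [ 0.13 -0.03  0.01] ptr -189.2 tilt [ 0.009 -0.007] F [-0.2  0.9  2.4] M [0.07 0.07 0.06] w 0.0392 q6 1.94
```

```bash
python3 -m inch '[[[0.1,0,0,0.06,0],[0,0,0,0,0]]]'
python3 - <<'E'
from h import *
align(.075)
s=camera('scene')[:,:,::-1]; w=camera('wrist')[:,:,::-1]; 
a=cv2.resize(s[230:330,250:390],(560,400),interpolation=cv2.INTER_CUBIC) 
a=cv2.resize(a,(400,286))
b=cv2.resize(w[210:330,240:400],(400,300),interpolation=cv2.INTER_CUBIC)
cv2.imwrite('pics/full_s.png',s);cv2.imwrite('pics/full_w.png',w)
cv2.imwrite('pics/i.png',np.vstack([a,b]))
E
```

```text
time: 8.03
position: [0.5075, 0.08, 0.0756]
tool_rot: [0.691, -0.167, -0.684, -0.164]
ft_force: [-1.1, -0.7, 4.2]
grip_width: 0.0391
t 8.0333 z 0.0756 shift [ 0.06 -0.03  0.02] ptr -192.2 tilt [ 0.009 -0.007] F [-1.1 -0.7  4.2] M [ 0.08  0.21 -0.01] w 0.0391 q6 2.0
```

View pics/i.png

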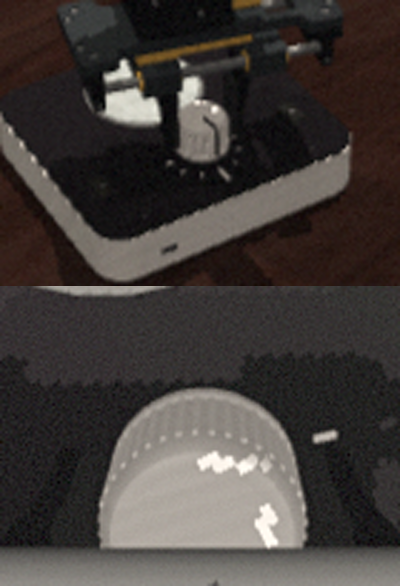

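The scene view shows the pointer on top of the knob and down its side, heading for the long bar. I'll enlarge it and overlay predicted pointer positions.

```bash
python3 - <<'E'
from h import *
s=cv2.imread('pics/full_s.png'); x0,y0=300,255;k=12
a=cv2.resize(s[y0:y0+50,x0:x0+50],None,fx=k,fy=k,interpolation=cv2.INTER_CUBIC)
a=cv2.convertScaleAbs(a,alpha=1.6)
cv2.imwrite('pics/j.png',a)
ci=camera_info('scene'); S=np.array([.5083,.0803])
for d in (-202,-197,-192.5,-188,-183):
  u=np.array([np.cos(np.radians(d)),np.sin(np.radians(d))])
  P=[[*(S+r*u),z] for r,z in((0,.084),(.02,.084),(.02,.054),(.025,.048),(.032,.048),(.038,.048))]
  print(d,((proj(ci,P)-[x0,y0]+.5)*k).round(0).tolist())
E
```

```text
-202 [[247.0, 162.0], [291.0, 228.0], [292.0, 361.0], [304.0, 404.0], [319.0, 428.0], [332.0, 449.0]]
-197 [[247.0, 162.0], [300.0, 225.0], [301.0, 358.0], [315.0, 401.0], [333.0, 424.0], [350.0, 444.0]]
-192.5 [[247.0, 162.0], [308.0, 223.0], [309.0, 355.0], [324.0, 397.0], [346.0, 419.0], [364.0, 438.0]]
-188 [[247.0, 162.0], [315.0, 219.0], [316.0, 352.0], [334.0, 393.0], [358.0, 414.0], [378.0, 432.0]]
-183 [[247.0, 162.0], [323.0, 215.0], [324.0, 348.0], [343.0, 388.0], [370.0, 407.0], [393.0, 424.0]]
```

View pics/j.png

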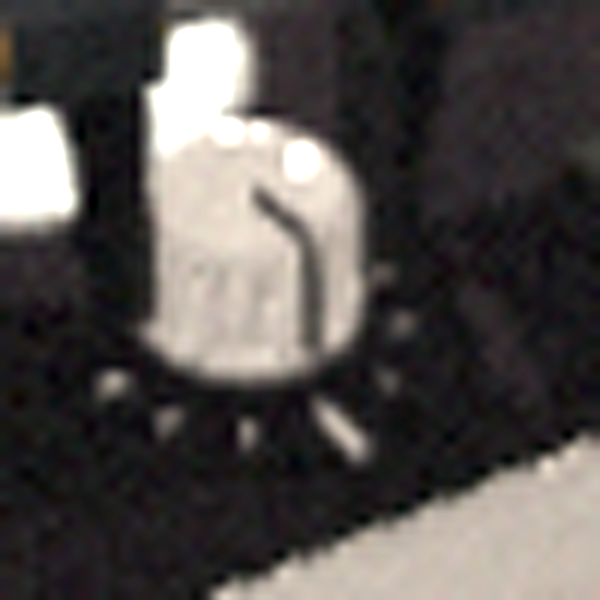

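Slope of the top line gives −192° and side line −188…−197° against the bar's −192.6°: aligned. Now press in.

```bash
python3 -m inch '[[[0.15,0,0,0.01,0],[0.15,0,0,0,0],[0.15,0,0,0,0],[0.1,0,0,0,0]]]' 55
python3 -c "
from h import *;align(.0715)"
```

```text
time: 8.47
position: [0.5076, 0.08, 0.072]
tool_rot: [0.692, -0.167, -0.683, -0.164]
ft_force: [-2.7, 0.1, 16.3]
grip_width: 0.0388
t 8.4667 z 0.072 shift [ 0.05 -0.02  0.02] ptr -192.2 tilt [ 0.01  -0.007] F [-2.7  0.1 16.3] M [0.08 0.56 0.02] w 0.0388 q6 2.0
```

```bash
python3 -m inch '[[[0.12,0,0,0.01,0],[0,0,0,0,0]]]'
python3 -c "
from h import *;align(.0715)"
python3 -m inch '[[[0.12,0,0,0,0],[0.05,0,0,0,0]]]'
python3 - <<'E'
from h import *
align(.0715)
s=camera('scene')[:,:,::-1].copy(); cv2.imwrite('pics/full_s2.png',s)
a=cv2.resize(s[255:305,300:350],None,fx=12,fy=12,interpolation=cv2.INTER_CUBIC)
cv2.imwrite('pics/k.png',cv2.convertScaleAbs(a,alpha=1.6)); align(.0715)
E
```

```text
time: 8.63
position: [0.5076, 0.08, 0.0728]
tool_rot: [0.691, -0.169, -0.683, -0.166]
ft_force: [-2.0, 0.2, 7.9]
grip_width: 0.0389
t 8.6333 z 0.0728 shift [ 0.13 -0.02  0.02] ptr -192.5 tilt [ 0.011 -0.008] F [-2.   0.2  7.9] M [0.11 0.38 0.  ] w 0.0389 q6 2.0
time: 8.8
position: [0.5076, 0.08, 0.0726]
tool_rot: [0.692, -0.168, -0.683, -0.164]
ft_force: [-1.9, -0.5, 7.8]
grip_width: 0.039
t 8.8 z 0.0726 shift [ 0.11 -0.02  0.02] ptr -192.2 tilt [ 0.012 -0.008] F [-1.9 -0.5  7.8] M [ 0.11  0.37 -0.05] w 0.039 q6 2.0
t 8.85 z 0.0726 shift [ 0.11 -0.02  0.02] ptr -192.2 tilt [ 0.012 -0.008] F [-2.3 -0.3  9.2] M [ 0.09  0.36 -0.01] w 0.0388 q6 2.0
```

View pics/k.png

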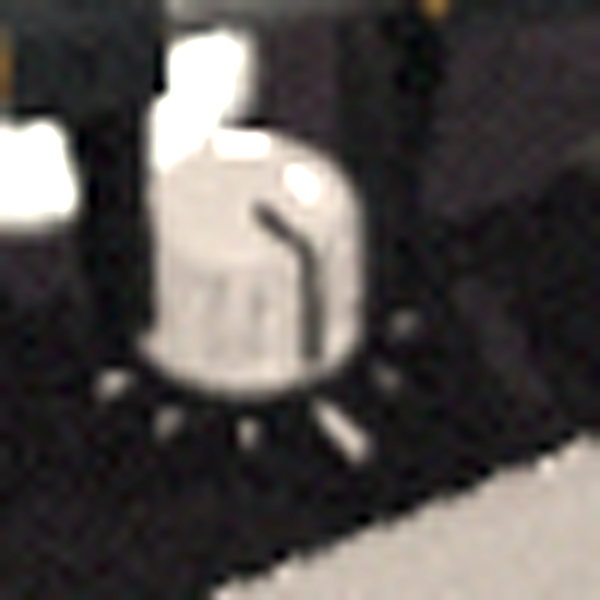

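The knob moved down about 3 mm, pointer still at the bar. Each row's push scales with its commanded shift, so the last row must be a firm one, held.

```bash
python3 -m inch '[[[0.15,0,0,0,0],[0.2,0,0,0,0],[0.2,0,0,0,0],[0.2,0,0,0,0]]]'
python3 -c "
from h import *;align(.0715)"
python3 -m inch '[[[0.25,0,0,0.005,0]]]'
python3 -c "
from h import *;align(.0715)"
```

```text
time: 9.18
position: [0.5076, 0.08, 0.0719]
tool_rot: [0.694, -0.164, -0.682, -0.161]
ft_force: [-4.8, -0.0, 20.2]
grip_width: 0.0389
t 9.1833 z 0.0719 shift [ 0.04 -0.02  0.02] ptr -191.7 tilt [ 0.015 -0.008] F [-4.8 -0.  20.2] M [ 0.1   0.72 -0.02] w 0.0389 q6 1.99
time: 9.27
position: [0.5076, 0.08, 0.0717]
tool_rot: [0.694, -0.165, -0.682, -0.162]
ft_force: [-5.4, 0.5, 27.2]
grip_width: 0.0389
t 9.2667 z 0.0717 shift [ 0.02 -0.02  0.03] ptr -191.8 tilt [ 0.016 -0.009] F [-5.4  0.5 27.2] M [0.1  1.02 0.  ] w 0.0389 q6 1.99
```

```bash
python3 - <<'E'
from h import *
for i in range(6): s=camera('scene')
align(.0715)
s=s[:,:,::-1]; a=cv2.resize(s[255:305,300:350],None,fx=12,fy=12,interpolation=cv2.INTER_CUBIC)
cv2.imwrite('pics/l.png',cv2.convertScaleAbs(a,alpha=1.6))
E
```

```text
t 9.5667 z 0.0718 shift [ 0.03 -0.02  0.02] ptr -191.8 tilt [ 0.016 -0.009] F [-6.  -0.  24.3] M [ 0.11  0.86 -0.05] w 0.0392 q6 1.99
```

View pics/l.png

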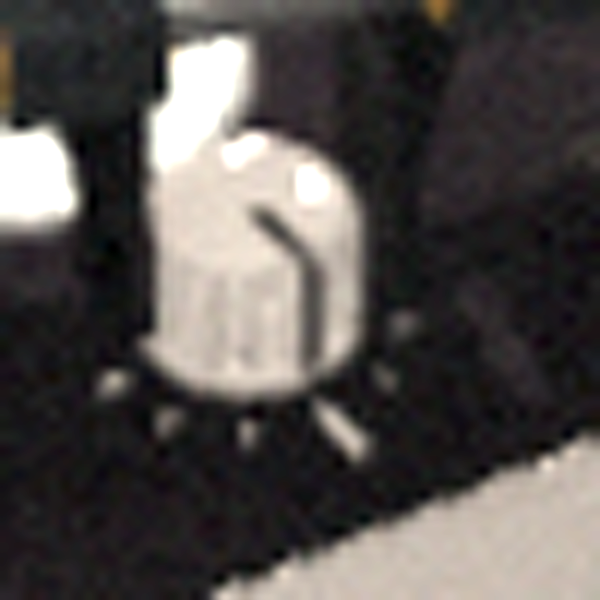

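The view shows the knob right down at the panel, its pointer's side line ending at (313,365), in line with the bar from (318,405) to (365,455). The force is holding steady at 24 N.

```bash
python3 -c "
from h import *;print(robot.hand_in());align(.0715)"
```

```text
the job is handed in; nothing more can be done
None
the job is handed in; nothing more can be done
```

The knob is back on its shaft with the flats matched, its pointer stands at the long bar, and it was held pressed in at hand-in (about 9.6 s of the 42 s). The hand-in call gave no verdict, so I only have my own checks.

- **Fit:** the knob slid about 14 mm onto the shaft with almost no force, then met the spring, so it was fully on. It was pressed to 7 N for a moment before turning, about half the push travel.
- **Pointer:** I turned it about 60° clockwise. The tool angle put the pointer at −191.8°, against −192.7° measured for the bar. The scene picture agreed to within about ±4°; its knob and bar offsets differed by a pixel or so.
- **Press:** my first push reached 16 N but eased to 8 N, below the 10 N needed at the stop, so I pressed again. The tool then stayed at z = 71.7–71.9 mm while the force rose from 20 to 27 N. That fits the hard stop, and it still held at 24 N 0.3 s later.
- **Bystanders:** the arm did not go near the eraser, sticky notes or stapler, but I did not check them in a final picture.

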